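# Jack up the leather press arm and hold it

## Task

Free the arm of the bench press by pulling its black lock knob straight out to its stop; it stays out. Then set the blue jack on the bench with its saddle squarely under the red lift pad at the arm's free end, pump the yellow handle once right down to its stop, let it come all the way up again, then press it right down once more. Finish while still holding the handle down, so that the jack alone carries the raised arm; leave the other things on the bench where they are.

Things in the scene. Friction and masses are not known exactly. Their poses are not given: they have to be found in the camera images.
- press: Fixed green bench press. Origin on the bench straight below the lift pad; z up, -x the robot's side. Its arm runs from the pad along +y to the hinge at y = 300 mm. Base plate x -60 to 60, y 85 to 370, 14 mm thick; bare bench for y below 85. Column 160 mm tall at y 275 to 345. Latch bracket 18 (x) by 40 (y) mm, 148 mm tall, at x = -44, y = 140.
- lift_pad (a point): Centre of the underside of the red lift pad (36 mm disc, 8 mm thick) at the arm's free end; 92 mm above the bench when down, 14 mm more than the resting saddle. A red dot on the arm's top marks the spot. The arm is a grey bar 30 mm wide, its underside 100 mm and top 130 mm above the bench; it ends 15 mm beyond the pad centre (press -y).
- press_arm (a joint): Angle of the press arm, rad: 0 = down at rest, grows as the free end rises (0.07 = pad up 21 mm). Locked by the knob's pin until the knob is out. The arm weighs on the pad with about 8 to 12 N.
- knob_grip (a point): Centre of the black lock knob (cylinder 26 mm across, 22 mm long, axis level along the press's x), 137 mm above the bench; its near face is 22 mm off the latch bracket when in, with a 10 mm stem between. Pull along the press's -x, straight.
- lock_knob (a joint): Travel of the lock knob, m: 0 = in (arm locked), 0.025 = out at its stop. Light return spring (1 N at most) and a friction collar of 3 N which keeps it where it is left; pulling takes about 4 N.
- jack_grip (a point): Grasp point of the loose jack: midway between its two upright blue cheeks, 45 mm above its underside. Axes are the jack's: x towards the saddle (95 mm ahead), y left, z up. Over both cheeks 46 mm (y), 75 mm long (x), tops 70 mm above the underside; the handle passes between them and stays under 92 mm within 40 mm of here. Grasp from above, fingers either side in y.
- jack: The loose blue jack, about 0.9 kg; carries ram and handle. Origin on its underside, 15 mm along +x from below jack_grip; same axes. Base plate 220 mm (x, from -120 to +100) by 80 mm (y), 12 mm thick.
- saddle (a point): Centre of the top of the black round saddle (34 mm across) on the jack's ram; 78 mm above the jack's underside with the handle up, rises 36 mm over the full stroke.
- handle_end (a point): Centre of the upper face of the yellow pad (36 by 28 mm, 16 mm thick) ending the pump handle. Handle up: 100 mm above the jack's underside, 99 mm behind the jack's origin (-x), the pad sloping 0.3 rad with its outer end higher. Handle down: 52 mm above the underside, 107 mm behind. It moves on an arc about a pivot 15 mm ahead of the origin, 56 mm above the underside.
- pump_handle (a joint): Pump handle angle, rad: 0 = up at rest, 0.4 = right down at its stop. A spring returns it when let go. Pushing it down takes about 3 N at the end while free and about 8 to 13 N while lifting the press arm.
- mallet: cobbler's hammer lying on the bench (bystander), about 260 mm long; origin at its underside
- awl: awl with a handle like a screwdriver, lying (bystander), about 200 mm long; origin at its underside
- glue_brush: small brush lying (bystander), about 200 mm long; origin at its underside
- glue_jar: jar with orange cap, 60 mm across, 75 mm tall (bystander); origin at its underside
- spool: tan thread spool, 50 mm across, 60 mm tall (bystander); origin at its underside
- rivet_tin: open tin cup, 70 mm across, 35 mm tall (bystander); origin at its underside
- wax_puck: yellow wax disc, 56 mm across, 22 mm tall (bystander); origin at its underside
There are look-alikes about, which are no part of the job. Of the things shaped like the jack, the blue one is meant.

How it is judged:
By the outcome, as a careful person would: the job done as asked, in the order asked, and still so for the second after the job is handed in, while the arm keeps its last pose, push and grip.
It also fails if it takes over 72 s, if anything falls off the work surface, if the arm or the gripper's body presses on something with over 40 N, if the wrist force passes 120 N, or if a joint passes its speed limit or range.

## Robot

A 6-joint arm with a two-finger parallel gripper is mounted at the origin on the work surface. World frame = base frame: x ahead of the robot, y to its left, z up, the work surface at z = 0. Lengths are in m, angles in rad, forces in N, time in s.
With the tool pointing down it reaches from about 0.425 to 0.95 m from the base axis. Payload 3.5 kg.
Tool frame: the origin (TCP) lies midway between the tips of the shut fingers; the grasp point (between the pads) lies 19 mm behind it; x points along the fingers, z is the direction in which the jaws open and shut, and the axes are right-handed (so a half turn about x gives the same grasp; the last joint's range is limited). The gripper opens to 85 mm and grips with 20 to 120 N. Pads are 22 mm wide; open, the fingers measure 114 mm over their backs; the gripper's body (76 mm by 85 mm) begins 54 mm behind the grasp point. The pads swing forward as they close: fully open they stand 13 mm farther back than shut.
Start: joints at [-1.3, 0.286, 1.577, -0, 1.279, -0.15], TCP at [0.276, -0.616, 0.231] pointing down, gripper open.
Joint ranges: [-2.77, 2.77], [-0.9, 2.22], [0.21, 2.48], [-1.53, 4.67], [0.24, 2.81], [-2.84, 2.84]. Speed limits (rad/s): [2.79, 2.79, 3.14, 3.14, 3.14, 3.14].

## Interface

Orientations are given as a unit quaternion [x, y, z, w].
In Python, from plant import readout, eyes, ctrl gives the robot as it stands.
- The arm moves only by the tool move_arm, never from a script. Its argument "commands" is a list of rows, each a list of 7 numbers: the turn, a rotation vector about the world's x, y, z in rad, then the shift along the world's x, y, z in mm, then the closure in counts, from 0 (fully open) to 255 (shut). A call has 1 to 12 rows; each row is the pose to reach, as a shift and turn from the pose measured when the call began; what a row does not reach only later rows make up. A row lasts 1/10 s, in which the tool goes at most 50 mm and 8.59 degrees, less where a joint would pass 70% of its speed; a pose out of reach is approached as far as the arm can. A call with a gripper value outside its range is refused whole. The fingers move at their own pace and stop on an object; "newtons" is the grip in N (left out, the last holds). Time passes only in rows, so rows that repeat a pose let the fingers close. It gives the time, the measured TCP pose, the force and the opening at its end, in the units of the state.
- readout.get_state(): the state, without advancing time (a new reading comes with each control period).
- eyes.read_camera(name): name is "scene" or "side" or "wrist"; returns a dict with "color" (400x640x3 uint8, red, green, blue), "depth" (400x640 float32, m along the optical axis (not along the pixel's ray), 0 where there is no reading), "K" (3x3 intrinsics, pixels), "eye" and "attitude" of the camera in the world. Camera axes: x right, y down, z forward; pixel columns grow to the right and rows downward; lengths in m; the calibration is good to about 2 mm. A picture is of the moment at which its call begins.
- ctrl.sign_off(): hands the job in, once; it reports no verdict.
The state is a dict: "time": time; "qpos": joint angles; "dq": joint speeds; "joint_efforts": joint torques, N m; "eef_pos": TCP position; "tcp_rot": TCP orientation; "contact_force": force on the tool from outside, world axes, zero at the start; "wrist_torque": the same for the moment, N m; "opening": opening from 0.0 (shut) to 1.0 (fully open).
Only numpy, scipy, OpenCV 4.12 (cv2) and the standard library are available. Lean on these libraries where they do the work, as an engineer would, in place of code of your own. Each camera call takes 0.05 s, during which the arm holds its last target.

## Working session

There is one attempt and no reset: what is moved stays moved. The work goes in short steps, Python scripts to look and compute and a tool call to move; the robot and the scene stay as the last step left them, time stands still between calls to the robot, and variables do not carry over. Pictures are saved under pics/ and viewed, and the job is handed in when it is done.

Besides the shell and the picture viewer there is one more tool, called as name([rows], argument=value, ...), one row to a line, values as JSON. move_arm: Moves the arm, as the interface text tells. Its arguments: {"type":"object","properties":{"commands":{"type":"array"},"newtons":{"type":"number"}},"required":["commands"]}

```bash
ls; mkdir -p pics
cat > h.py <<'E'
import numpy as np, cv2
from plant import readout, eyes, ctrl
from scipy.spatial.transform import Rotation as R
E
python3 - <<'E'
from h import *
s=readout.get_state();print(s)
for n in ["scene","side","wrist"]:
    c=eyes.read_camera(n); cv2.imwrite(f"pics/{n}0.png",c["color"][:,:,::-1]); np.savez(f"{n}0.npz",**c)
    print(n,c["K"].tolist(),c["eye"],c["attitude"])
E
```

```text
pics
{'time': 0.0, 'qpos': array([-1.30000252e+00,  2.87203710e-01,  1.57818034e+00,  1.90897736e-05,
        1.27861558e+00, -1.50007209e-01]), 'dq': array([ 0.00106816,  0.00099273, -0.00043021, -0.00065442,  0.00174199,
        0.00045066]), 'joint_efforts': array([-9.94186594e-04, -4.05983055e+01, -2.92627376e+01, -2.00210720e-04,
        5.86088339e-03,  2.91552958e-06]), 'eef_pos': array([ 0.27557962, -0.61545735,  0.22992001]), 'tcp_rot': array([ 0.3851184 ,  0.59403066, -0.38398007,  0.5927653 ]), 'contact_force': array([0.44078759, 0.42539318, 0.04564094]), 'wrist_torque': array([-0.01895795,  0.02858946,  0.01860773]), 'opening': 1.001258885752514}
scene [[432.4027246754565, 0.0, 321.01308491246795], [0.0, 432.4027246754565, 191.45893583430737], [0.0, 0.0, 1.0]] [ 1.04197703 -0.53547415  1.16344774] [ 0.87941609  0.37334849 -0.12177016 -0.26909158]
side [[453.824779951159, 0.0, 325.35107511365476], [0.0, 453.824779951159, 193.82189176488038], [0.0, 0.0, 1.0]] [0.3963131  0.90922205 1.1531008 ] [-0.066317    0.92631162 -0.37007511  0.02435671]
wrist [[352.2028233691672, 0.0, 314.4828691836622], [0.0, 352.2028233691672, 201.2180534633861], [0.0, 0.0, 1.0]] [ 0.33853083 -0.58979477  0.37327896] [ 0.83153556 -0.53846612 -0.07509545  0.11385746]
```

View pics/scene0.png

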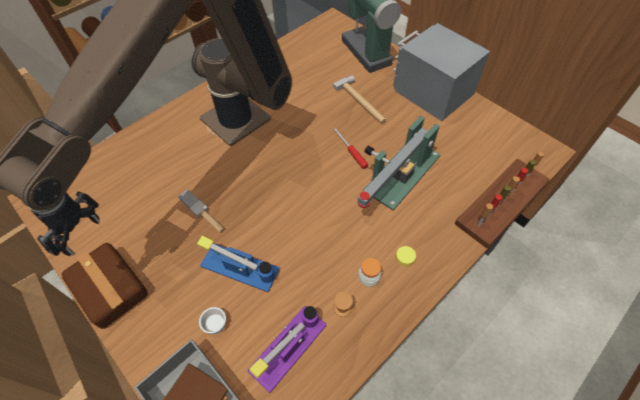

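View pics/side0.png

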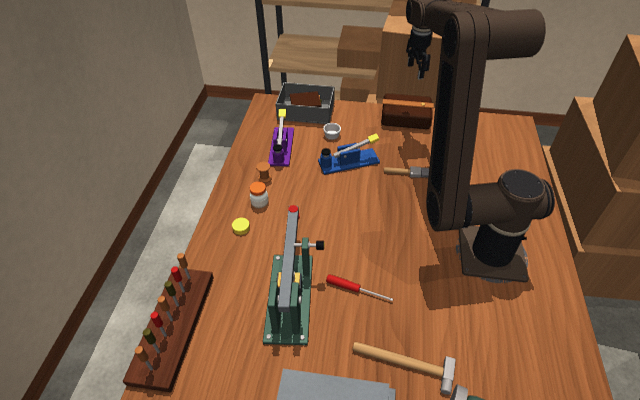

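View pics/wrist0.png

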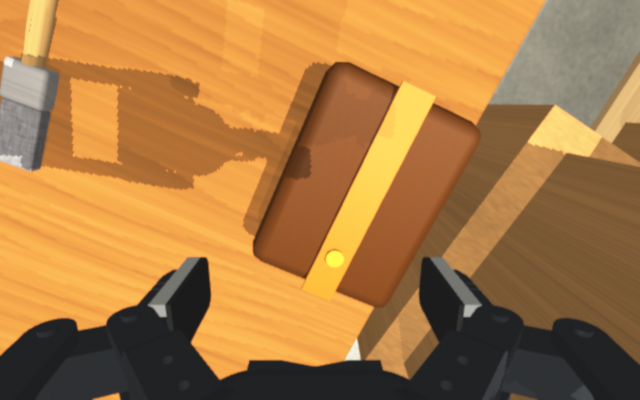

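Jack candidates in the scene view are the blue one (240,268) and the purple look-alike (288,347), so I take the blue one. The black knob is at (370,150), or (320,245) in the side view. The awl and the glue brush are not knobs. Next I check this in close crops.

Run:
```python
from h import *
a=cv2.imread("pics/scene0.png");b=cv2.imread("pics/side0.png")
def cr(im,x,y,w,h,f): return cv2.resize(im[y:y+h,x:x+w],None,fx=f,fy=f,interpolation=cv2.INTER_CUBIC)
o=np.zeros((600,800,3),np.uint8)
o[:300,:400]=cr(a,345,110,100,75,4) if 0 else cr(a,345,110,100,75,4)
o[:300,400:]=cr(b,255,200,100,75,4)
o[300:,:400]=cr(a,190,225,100,75,4)
o[300:,400:]=cr(b,300,110,100,75,4)
cv2.imwrite("pics/crop0.png",o)
```

```text
(no output)
```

View pics/crop0.png

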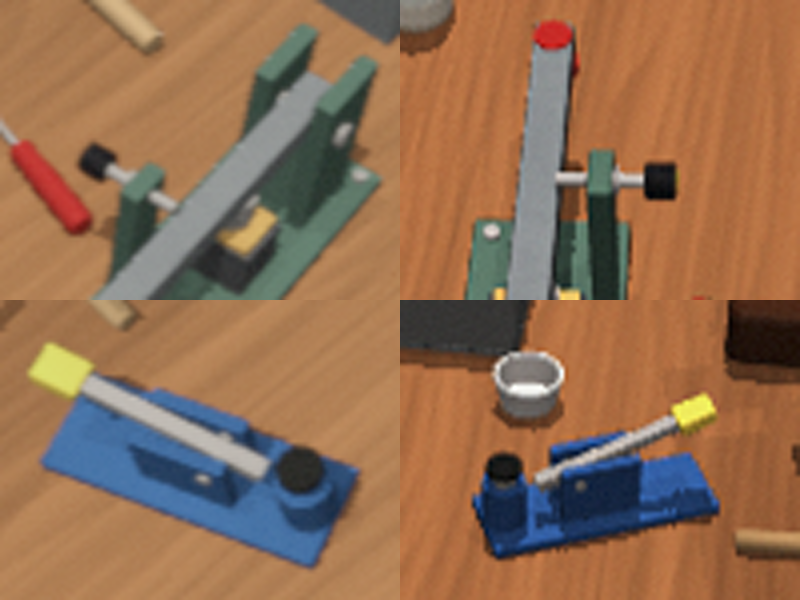

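Top crops: the black knob on its stem at the latch bracket, and the red dot on the arm's end. Bottom crops: the blue jack, with black saddle and yellow handle pad. All are as described. Now I measure them.

```bash
cat >> h.py <<'E'
def load(n): 
    d=np.load(n,allow_pickle=True); return {k:d[k] for k in d}
def cloud(c):
    K=c["K"];v,u=np.mgrid[:400,:640];d=c["depth"]
    p=np.stack([(u-K[0,2])/K[0,0]*d,(v-K[1,2])/K[1,1]*d,d],-1)
    return p@R.from_quat(c["attitude"]).as_matrix().T+c["eye"]
def ray(c,u,v,z):
    K=c["K"];r=R.from_quat(c["attitude"]).apply([(u-K[0,2])/K[0,0],(v-K[1,2])/K[1,1],1])
    e=c["eye"];return (e+r*(z-e[2])/r[2])
def hsv(c): return cv2.cvtColor(np.ascontiguousarray(c["color"]),cv2.COLOR_RGB2HSV)
def box(p): 
    (c,s,a)=cv2.minAreaRect((p[:,:2]*1000).astype(np.float32)); return np.round(c,1),np.round(s,1),round(a,2)
def roi(x0,y0,x1,y1):
    m=np.zeros((400,640),bool);m[y0:y1,x0:x1]=1;return m
E
python3 - <<'E'
from h import *
rois={"scene":dict(dot=(350,185,375,212),knob=(360,140,380,160),press=(345,100,450,220),jack=(190,225,290,300)),
"side":dict(dot=(285,200,305,220),knob=(313,237,330,253),press=(250,200,330,350),jack=(310,130,385,180))}
for n in rois:
    c=load(n+"0.npz");P=cloud(c);h=hsv(c);H,S,V=h[...,0],h[...,1],h[...,2];r=rois[n]
    ok=c["depth"]>0
    print(n,"bench z",np.median(P[roi(300,215,330,230)][:,2]))
    red=((H<6)|(H>174))&(S>150)&roi(*r["dot"])&ok
    top=red&(P[...,2]>.124); q=P[top]
    vs,us=np.nonzero(top);print("dot",top.sum(),q.mean(0)*1000, "ray",ray(c,(us.min()+us.max())/2,(vs.min()+vs.max())/2,.130)*1000)
    blk=(V<60)&roi(*r["knob"]);vs,us=np.nonzero(blk);print("knob",blk.sum(),us.mean(),vs.mean(),ray(c,(us.min()+us.max())/2,(vs.min()+vs.max())/2,.137)*1000,P[blk&ok].min(0),P[blk&ok].max(0))
    gray=(S<60)&roi(*r["press"])&ok&(P[...,2]>.124)&(P[...,2]<.136);print("arm",gray.sum(),box(P[gray]))
    gr=(H>60)&(H<100)&(S>60)&roi(*r["press"])&ok;g=gr&(P[...,2]>.004)&(P[...,2]<.022);print("base",g.sum(),box(P[g]))
    b=(H>100)&(H<125)&(S>120)&roi(*r["jack"])&ok;g=b&(P[...,2]>.003)&(P[...,2]<.018);print("jbase",g.sum(),box(P[g]))
    s=(V<60)&roi(*r["jack"])&ok&(P[...,2]>.073);print("saddle",s.sum(),box(P[s]),np.median(P[s][:,2]))
    y=(H>24)&(H<35)&(S>100)&roi(*r["jack"])&ok&(P[...,2]>.06);print("pad",y.sum(),box(P[y]),P[y].mean(0),np.percentile(P[y][:,2],[5,95]))
E
```

```text
scene bench z 0.00021622785284880486
dot 53 [619.37821533  21.96927813 131.88913873] ray [618.68442151  21.87937588 130.        ]
knob 41 368.4878048780488 150.1219512195122 [517.63126715 149.5986107  137.        ] [0.51146383 0.13901321 0.13345129] [0.53120586 0.15786966 0.153503  ]
arm 901 (array([575.9, 178.2]), array([110.6, 344.9]), 1.55)
base 31 (array([596.8, 234. ]), array([ 43.4, 253.4]), 0.14)
jbase 851 (array([ 486.5, -353.1]), array([217.9,  77.7]), 24.89)
saddle 90 (array([ 570.2, -315.6]), array([30.7, 27.1]), 23.07) 0.07815456762607997
pad 122 (array([ 405.1, -390.8]), array([34.8, 26.7]), 24.95) [ 0.40552762 -0.39104482  0.09995384] [0.09409716 0.10601859]
side bench z 6.310354797856021e-05
dot 53 [618.01290782  20.49519108 131.16171296] ray [619.09577866  18.94021149 130.        ]
knob 68 319.5 245.0 [516.7694394  150.06138818 137.        ] [0.50534536 0.14197223 0.13007494] [0.52653079 0.16311386 0.15159499]
arm 1068 (array([568. , 195.2]), array([106.4, 336.6]), 3.27)
base 1175 (array([590.9, 247.8]), array([117.6, 285.5]), 6.65)
jbase 549 (array([ 482.6, -348.6]), array([217.7,  83.8]), 27.15)
saddle 41 (array([ 565.4, -313.2]), array([25.2, 26.8]), 7.73) 0.07728313080020865
pad 49 (array([ 403.1, -389.5]), array([32.1, 31.9]), 6.7) [ 0.40298004 -0.38875314  0.0998598 ] [0.09310029 0.1071701 ]
```

```bash
cat >> h.py <<'E'
def plan(px,py,pz,zdir_deg):
    """vertical tool, jaw axis along zdir (deg in world xy); prints turn rotvec & shift mm"""
    s=readout.get_state();Rc=R.from_quat(s["tcp_rot"])
    best=None
    for k in (0,180):
        a=np.radians(zdir_deg+k);z=np.array([np.cos(a),np.sin(a),0]);x=np.array([0,0,-1.]);y=np.cross(z,x)
        rv=(R.from_matrix(np.stack([x,y,z],1))*Rc.inv()).as_rotvec()
        print("k",k,"turn",rv.round(3),"deg",round(np.degrees(np.linalg.norm(rv)),1))
    print("tcp",(s["eef_pos"]*1000).round(1),"shift",(np.array([px,py,pz])-s["eef_pos"]*1000).round(1),"q",s["qpos"].round(2),"F",s["contact_force"].round(1),"t",round(s["time"],2),"open",round(s["opening"],3))
E
python3 - <<'E'
from h import *
plan(517.4,149.7,118,96.8)
for n,c in [(n,load(n+"0.npz")) for n in("scene",)]:
    for nm,u,v,z in [("jar",371,267,.075),("wax",406,256,.022),("spool",344,298,.06),("purple",288,345,.03),("tin",212,320,.035),("brush",203,210,.01),("awl",352,150,.02),("box",105,285,.06)]: print(nm,ray(c,u,v,z)*1000//1)
    s=readout.get_state();print("tool axes",R.from_quat(s["tcp_rot"]).as_matrix().round(2))
E
```

```text
k 0 turn [ 0.    -0.003  2.839] deg 162.7
k 180 turn [-0.002 -0.    -0.302] deg 17.3
tcp [ 275.6 -615.6  230.3] shift [ 241.8  765.3 -112.3] q [-1.3   0.29  1.58 -0.    1.28 -0.15] F [ 0.2 -0.2  0.1] t 0.15 open 1.002
jar [ 769. -107.   74.]
wax [803.  12.  22.]
spool [ 775. -217.   60.]
purple [ 756. -400.   30.]
tin [ 570. -503.   34.]
brush [ 253. -317.   10.]
awl [416. 189.  20.]
box [ 300. -657.   60.]
tool axes [[-0.    0.91  0.41]
 [ 0.    0.41 -0.91]
 [-1.    0.   -0.  ]]
```

move_arm([
  [0, 0, -0.15, 230, 350, 0, 0],
  [0, 0, -0.15, 230, 350, 0, 0],
  [0, 0, -0.15, 230, 350, 0, 0],
  [0, 0, -0.15, 230, 350, 0, 0],
  [0, 0, -0.15, 230, 350, 0, 0],
  [0, 0, -0.15, 230, 350, 0, 0],
  [0, 0, -0.15, 230, 350, 0, 0],
  [0, 0, -0.15, 230, 350, 0, 0],
  [0, 0, -0.302, 230, 763, 10, 0],
  [0, 0, -0.302, 230, 763, 10, 0],
  [0, 0, -0.302, 230, 763, 10, 0],
  [0, 0, -0.302, 230, 763, 10, 0],
])

```text
time: 1.35
eef_pos: [0.4995, -0.0804, 0.2347]
tcp_rot: [0.47, 0.529, -0.469, 0.528]
contact_force: [0.3, 0.8, 0.2]
opening: 0.999
```

move_arm([
  [0, 0, -0.15, 5, 220, 10, 0],
  [0, 0, -0.15, 5, 220, 10, 0],
  [0, 0, -0.15, 5, 220, 10, 0],
  [0, 0, -0.15, 5, 220, 10, 0],
  [0, 0, -0.15, 5, 220, 10, 0],
  [0, 0, -0.15, 5, 220, 10, 0],
])

```text
time: 1.95
eef_pos: [0.504, 0.1428, 0.2447]
tcp_rot: [0.507, 0.494, -0.506, 0.493]
contact_force: [0.2, -0.4, 0.6]
opening: 1.002
```

Run:
```python
from h import *
plan(517.4,149.7,118,96.8)
c=eyes.read_camera("wrist"); cv2.imwrite(f"pics/w1.png",c["color"][:,:,::-1]); np.savez("w1.npz",**c)
```

```text
k 0 turn [-0.     0.004 -2.996] deg 171.7
k 180 turn [-0.003 -0.     0.145] deg 8.3
tcp [504.  142.8 244.7] shift [  13.4    6.9 -126.7] q [ 0.08 -0.06  1.93  0.    1.27  1.68] F [ 0.2 -0.4  0.6] t 1.95 open 1.002
```

View pics/w1.png

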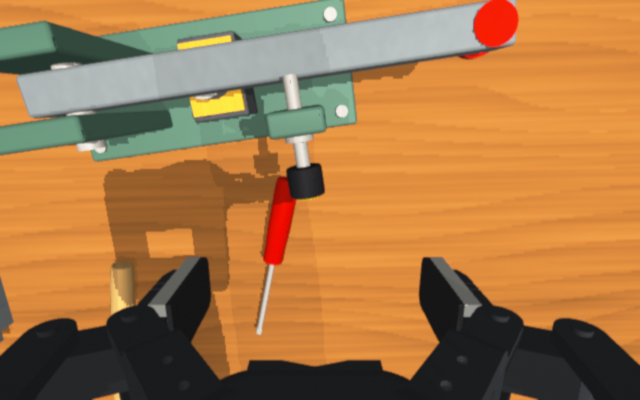

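The wrist view shows the knob at (306,181), the red dot at (495,22) and the awl below, well clear. I refine the positions from this view.

Run:
```python
from h import *
c=load("w1.npz");P=cloud(c);h=hsv(c);H,S,V=h[...,0],h[...,1],h[...,2];ok=c["depth"]>0
red=((H<6)|(H>174))&(S>150)&roi(460,0,530,60)&ok&(P[...,2]>.125)
vs,us=np.nonzero(red);print("dot",box(P[red]),np.median(P[red][:,2]),ray(c,(us.min()+us.max())/2,(vs.min()+vs.max())/2,.130)*1000)
b=(V<70)&roi(280,150,335,205)&ok&(P[...,2]>.1);q=P[b];print("knob",b.sum(),box(q),q[:,2].max(),"ray",)
vs,us=np.nonzero(b);print(us.min(),us.max(),vs.min(),vs.max())
g=(S<60)&ok&(P[...,2]>.124)&(P[...,2]<.136)&(V>90)&roi(0,0,520,120)
m=g.astype(np.uint8);n,l,st,_=cv2.connectedComponentsWithStats(m);k=1+st[1:,4].argmax();print("arm",box(P[l==k]))
g=(H>60)&(H<100)&(S>60)&ok&(P[...,2]>.004)&(P[...,2]<.02);print("base",box(P[g]))
```

```text
dot (array([620.3,  18.6]), array([28.5, 28.9]), 60.15) 0.13211949468333944 [620.03778914  17.63948279 130.        ]
knob 1029 (array([519.1, 147.6]), array([20.8, 24.7]), 6.04) 0.15195094802680068 ray
287 323 164 197
arm (array([600.7, 183.8]), array([ 35.1, 324.5]), 6.3)
base (array([593.9, 243.8]), array([117.3, 280.7]), 6.83)
```

move_arm([
  [0, 0, 0.142, 14, 6, -20, 0],
  [0, 0, 0.142, 14, 6, -50, 0],
  [0, 0, 0.142, 14, 6, -80, 0],
  [0, 0, 0.142, 14, 6, -105, 0],
  [0, 0, 0.142, 14, 6, -129, 0],
  [0, 0, 0.142, 14, 6, -129, 0],
  [0, 0, 0.142, 14, 6, -129, 0],
])

```text
time: 2.7
eef_pos: [0.5181, 0.1459, 0.1154]
tcp_rot: [0.471, 0.528, -0.471, 0.527]
contact_force: [0.0, 0.3, 0.1]
opening: 1.004
```

Run:
```python
from h import *
plan(518,149,115,96.7)
c=eyes.read_camera("wrist"); cv2.imwrite(f"pics/w2.png",c["color"][:,:,::-1])
```

```text
k 0 turn [-2.000e-03  2.000e-03 -3.137e+00] deg 179.7
k 180 turn [-0.001 -0.001  0.004] deg 0.3
tcp [518.1 145.9 115.4] shift [-0.1  3.1 -0.4] q [0.09 0.12 2.   0.   1.02 1.54] F [0.  0.3 0.1] t 2.7 open 1.004
```

View pics/w2.png

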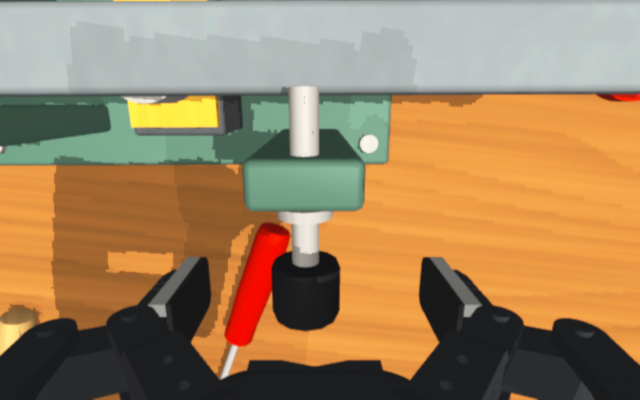

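The knob sits about 9 px left of the jaw centre, so I shift +3 mm in y and close.

move_arm([
  [0, 0, 0, 0, 3, 0, 0],
  [0, 0, 0, 0, 3, 0, 255],
  [0, 0, 0, 0, 3, 0, 255],
  [0, 0, 0, 0, 3, 0, 255],
  [0, 0, 0, 0, 3, 0, 255],
  [0, 0, 0, 0, 3, 0, 255],
  [0, 0, 0, 0, 3, 0, 255],
  [0, 0, 0, 0, 3, 0, 255],
], newtons=40)

```text
time: 3.55
eef_pos: [0.519, 0.1495, 0.1168]
tcp_rot: [0.472, 0.528, -0.47, 0.527]
contact_force: [-1.5, 1.6, 2.4]
opening: 0.289
```

Run:
```python
from h import *
plan(518,149,115,96.7)
c=eyes.read_camera("wrist"); cv2.imwrite(f"pics/w3.png",c["color"][:,:,::-1])
```

```text
k 0 turn [ 2.000e-03  3.000e-03 -3.138e+00] deg 179.8
k 180 turn [-0.002  0.001  0.004] deg 0.3
tcp [519.  149.5 116.8] shift [-1.  -0.5 -1.8] q [0.09 0.12 2.   0.   1.03 1.55] F [-1.5  1.6  2.4] t 3.55 open 0.289
```

View pics/w3.png

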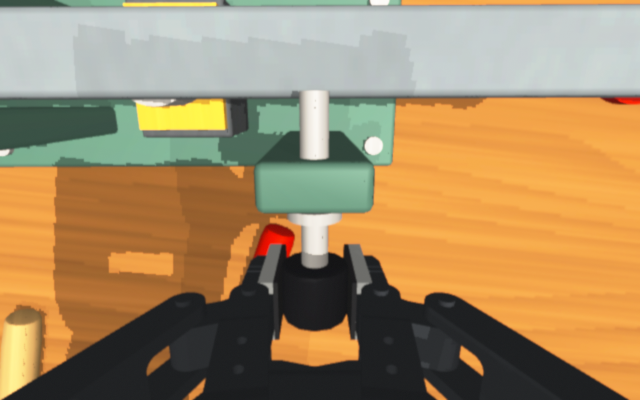

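The knob is held between the pads, with the opening at 0.289 (about 25 mm). I pull it straight out.

move_arm([
  [0, 0, 0, -5, -0.6, 0, 255],
  [0, 0, 0, -10, -1.2, 0, 255],
  [0, 0, 0, -15, -1.8, 0, 255],
  [0, 0, 0, -20, -2.3, 0, 255],
  [0, 0, 0, -24, -2.8, 0, 255],
  [0, 0, 0, -26, -3, 0, 255],
  [0, 0, 0, -27, -3.1, 0, 255],
  [0, 0, 0, -27, -3.1, 0, 255],
])

```text
time: 4.4
eef_pos: [0.4942, 0.1466, 0.1171]
tcp_rot: [0.474, 0.526, -0.468, 0.529]
contact_force: [10.4, 3.7, -6.6]
opening: 0.29
```

Run:
```python
from h import *
plan(518,149,115,96.7)
c=eyes.read_camera("wrist"); cv2.imwrite(f"pics/w4.png",c["color"][:,:,::-1])
```

```text
k 0 turn [ 0.013  0.005 -3.137] deg 179.8
k 180 turn [-0.003  0.009  0.004] deg 0.6
tcp [494.2 146.6 117.1] shift [23.8  2.4 -2.1] q [0.09 0.06 2.06 0.   1.01 1.55] F [10.4  3.7 -6.6] t 4.4 open 0.29
```

View pics/w4.png

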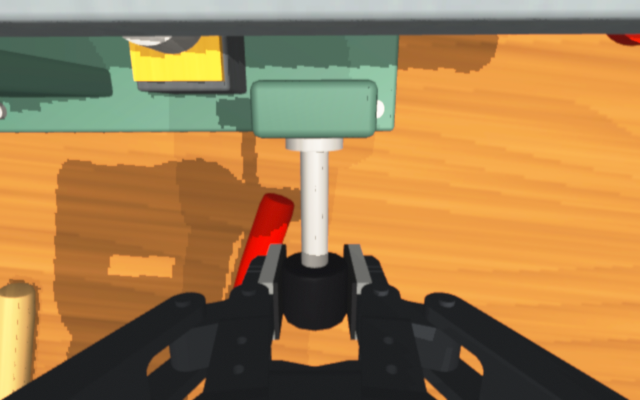

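The knob travelled 25.0 mm and the force rose to 10 N, so it is at the stop. The pin has left the bracket in the picture too. I release it and rise.

move_arm([
  [0, 0, 0, -2, -0.2, 0, 255],
  [0, 0, 0, -2, -0.2, 0, 255],
  [0, 0, 0, 0, 0, 0, 0],
  [0, 0, 0, 0, 0, 0, 0],
  [0, 0, 0, 0, 0, 0, 0],
  [0, 0, 0, 0, 0, 0, 0],
  [0, 0, 0, 0, 0, 0, 0],
  [0, 0, 0, 0, 0, 40, 0],
  [0, 0, 0, 0, 0, 85, 0],
  [0, 0, 0, 0, 0, 130, 0],
  [0, 0, 0, 0, 0, 130, 0],
])

```text
time: 5.55
eef_pos: [0.4979, 0.147, 0.2555]
tcp_rot: [0.477, 0.522, -0.464, 0.532]
contact_force: [-0.4, 0.1, 0.5]
opening: 1.002
```

Run:
```python
from h import *
c=eyes.read_camera("wrist"); cv2.imwrite(f"pics/w5.png",c["color"][:,:,::-1]); np.savez("w5.npz",**c)
P=cloud(c);h=hsv(c);H,S,V=h[...,0],h[...,1],h[...,2];ok=c["depth"]>0
b=(V<70)&roi(260,130,360,230)&ok&(P[...,2]>.1);q=P[b];print("knob",b.sum(),box(q))
plan(480.9,-354.2,150,114.6)
```

```text
knob 912 (array([494.5, 144.8]), array([20.3, 23.7]), 6.76)
k 0 turn [ 0.023  0.009 -2.825] deg 161.9
k 180 turn [-0.006  0.016  0.317] deg 18.2
tcp [496.2 146.8 251.7] shift [ -15.3 -501.  -101.7] q [ 0.09 -0.09  1.95  0.    1.27  1.55] F [-0.1  0.4  0.1] t 5.6 open 1.0
```

View pics/w5.png

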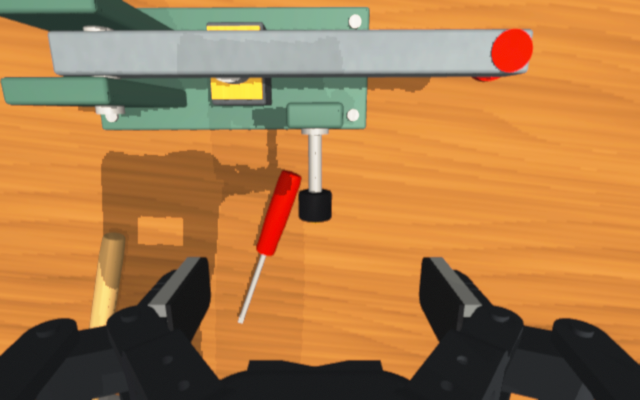

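The knob stays out: it moved from (519.1,147.6) to (494.5,144.8), which is 24.8 mm. Next I go above the blue jack.

move_arm([
  [-0.006, 0.016, 0.317, -15, -501, 0, 0],
  [-0.006, 0.016, 0.317, -15, -501, 0, 0],
  [-0.006, 0.016, 0.317, -15, -501, 0, 0],
  [-0.006, 0.016, 0.317, -15, -501, 0, 0],
  [-0.006, 0.016, 0.317, -15, -501, 0, 0],
  [-0.006, 0.016, 0.317, -15, -501, 0, 0],
  [-0.006, 0.016, 0.317, -15, -501, 0, 0],
  [-0.006, 0.016, 0.317, -15, -501, 0, 0],
  [-0.006, 0.016, 0.317, -15, -501, 0, 0],
  [-0.006, 0.016, 0.317, -15, -501, 0, 0],
  [-0.006, 0.016, 0.317, -15, -501, 0, 0],
  [-0.006, 0.016, 0.317, -15, -501, 0, 0],
])

```text
time: 6.8
eef_pos: [0.4801, -0.3554, 0.2494]
tcp_rot: [0.383, 0.596, -0.382, 0.593]
contact_force: [-0.7, 0.6, -0.3]
opening: 0.998
```

Run:
```python
from h import *
c=eyes.read_camera("wrist"); cv2.imwrite(f"pics/w6.png",c["color"][:,:,::-1]); np.savez("w6.npz",**c)
plan(480.9,-354.2,26,114.6)
P=cloud(c);h=hsv(c);H,S,V=h[...,0],h[...,1],h[...,2];ok=c["depth"]>0
print("bench",np.median(P[ok&(P[...,2]<.01)][:,2]))
b=(H>100)&(H<125)&(S>120)&ok
for lo,hi in((.003,.018),(.064,.074)):
    g=b&(P[...,2]>lo)&(P[...,2]<hi);print(lo,g.sum(),box(P[g]))
s=(V<60)&ok&(abs(P[...,2]-.078)<.006)&roi(0,0,640,250);print("saddle",s.sum(),box(P[s]))
y=(H>24)&(H<35)&(S>100)&ok&(P[...,2]>.08);print("pad",y.sum(),box(P[y]),P[y].mean(0))
```

```text
k 0 turn [-0.004  0.006 -3.141] deg 179.9
k 180 turn [-0.004 -0.002  0.001] deg 0.3
tcp [ 480.5 -353.8  249.7] shift [   0.4   -0.4 -223.7] q [-0.81  0.1   1.75  0.    1.29  0.34] F [-0.3 -0.7 -0.2] t 6.85 open 1.001
bench 0.0007206400407440694
0.003 7822 (array([ 486.6, -355.7]), array([216.9,  78.3]), 24.95)
0.064 2024 (array([ 505.4, -347.1]), array([112.8,  46. ]), 25.16)
saddle 1182 (array([ 567.9, -317.8]), array([30.7, 31. ]), 24.99)
pad 1146 (array([ 405.1, -394. ]), array([33.9, 26.8]), 24.54) [ 0.40557914 -0.39375307  0.10017972]
```

View pics/w6.png

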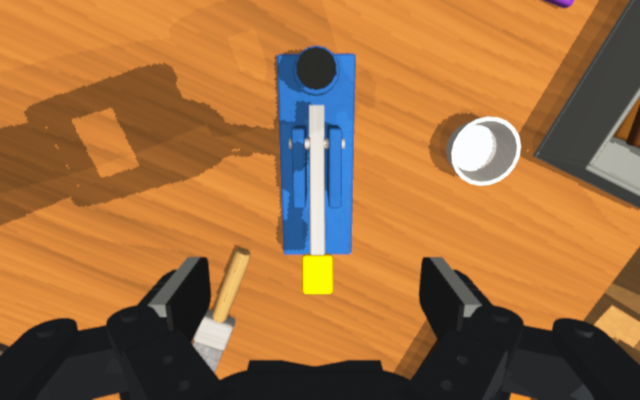

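The blue jack is centred between the jaws, with its axis at column 316 and saddle at (316,68). The brush lies about 75 mm to its left, clear of the fingers. I go down.

move_arm([
  [0, 0, 0.005, 1, -1.7, -40, 0],
  [0, 0, 0.005, 1, -1.7, -80, 0],
  [0, 0, 0.005, 1, -1.7, -120, 0],
  [0, 0, 0.005, 1, -1.7, -160, 0],
  [0, 0, 0.005, 1, -1.7, -195, 0],
  [0, 0, 0.005, 1, -1.7, -215, 0],
  [0, 0, 0.005, 1, -1.7, -225, 0],
  [0, 0, 0.005, 1, -1.7, -225, 0],
])

```text
time: 7.65
eef_pos: [0.481, -0.353, 0.0232]
tcp_rot: [0.381, 0.599, -0.379, 0.594]
contact_force: [0.7, 0.1, 0.1]
opening: 1.005
```

Run:
```python
from h import *
c=eyes.read_camera("wrist"); cv2.imwrite(f"pics/w7.png",c["color"][:,:,::-1]); np.savez("w7.npz",**c)
plan(481.5,-355.5,25,114.9)
```

```text
k 0 turn [ 0.004 -0.007  3.141] deg 180.0
k 180 turn [-0.004 -0.003 -0.   ] deg 0.3
tcp [ 481.8 -354.2   24.8] shift [-0.3 -1.3  0.2] q [-0.8   0.37  1.89  0.    0.89  0.33] F [-0.1 -0.1  0.4] t 7.7 open 1.003
```

View pics/w7.png

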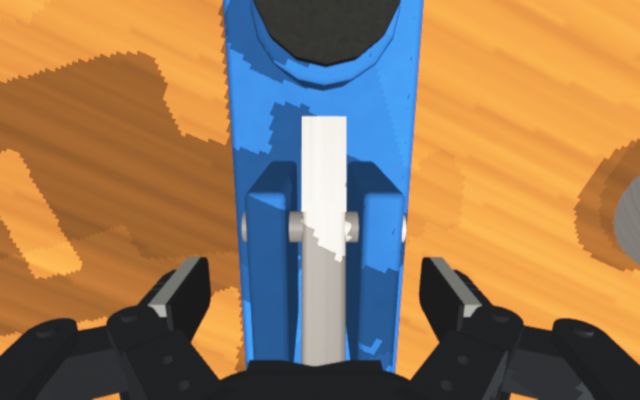

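move_arm([
  [0, 0, 0, 1, -2, 0, 0],
  [0, 0, 0, 1, -2, 0, 0],
  [0, 0, 0, 1, -2, 0, 255],
  [0, 0, 0, 1, -2, 0, 255],
  [0, 0, 0, 1, -2, 0, 255],
  [0, 0, 0, 1, -2, 0, 255],
  [0, 0, 0, 1, -2, 0, 255],
  [0, 0, 0, 1, -2, 0, 255],
  [0, 0, 0, 1, -2, 0, 255],
], newtons=80)

```text
time: 8.6
eef_pos: [0.4828, -0.3562, 0.0255]
tcp_rot: [0.381, 0.598, -0.38, 0.594]
contact_force: [-1.6, 1.6, 5.7]
opening: 0.53
```

move_arm([
  [0, 0, 0, 0, 0, 10, 255],
  [0, 0, 0, 0, 0, 30, 255],
  [0, 0, 0, 0, 0, 60, 255],
  [0, 0, 0, 0, 0, 90, 255],
  [0, 0, 0, 0, 0, 95, 255],
  [0, 0, 0, 0, 0, 95, 255],
])

```text
time: 9.2
eef_pos: [0.4824, -0.356, 0.1199]
tcp_rot: [0.381, 0.598, -0.38, 0.594]
contact_force: [0.9, 0.3, -9.6]
opening: 0.531
```

Run:
```python
from h import *
c=eyes.read_camera("wrist"); cv2.imwrite(f"pics/w8.png",c["color"][:,:,::-1]); np.savez("w8.npz",**c)
P=cloud(c);h=hsv(c);H,S,V=h[...,0],h[...,1],h[...,2];ok=c["depth"]>0
b=(V<60)&ok&roi(220,0,420,100);q=P[b];print("saddle",box(q),np.median(q[:,2]))
cc=eyes.read_camera("scene"); cv2.imwrite(f"pics/s8.png",cc["color"][:,:,::-1]); np.savez("s8.npz",**cc)
s=readout.get_state();th=np.radians(6.7);ex=np.array([np.cos(th),np.sin(th)]);ey=np.array([-ex[1],ex[0]])
pad=np.array([619.2,19.5])
for d in (95+60,95):
    g=pad-d*ey;print(d,g);plan(g[0],g[1],31,6.7)
```

```text
saddle (array([ 559.1, -322.4]), array([14.7, 32.4]), 24.88) 0.1726575550264084
155 [ 637.28396425 -134.44145068]
k 0 turn [-0.003 -0.011  1.253] deg 71.8
k 180 turn [-0.013  0.003 -1.889] deg 108.2
tcp [ 481.1 -354.7  117.3] shift [156.1 220.2 -86.3] q [-0.81  0.24  1.85  0.    1.06  0.33] F [-0.5  0.9 -9.9] t 9.3 open 0.53
95 [630.28372002 -74.85121171]
k 0 turn [-0.003 -0.011  1.253] deg 71.8
k 180 turn [-0.013  0.003 -1.889] deg 108.2
tcp [ 481.1 -354.7  117.3] shift [149.1 279.8 -86.3] q [-0.81  0.24  1.85  0.    1.06  0.33] F [-0.5  0.9 -9.9] t 9.3 open 0.53
```

View pics/w8.png

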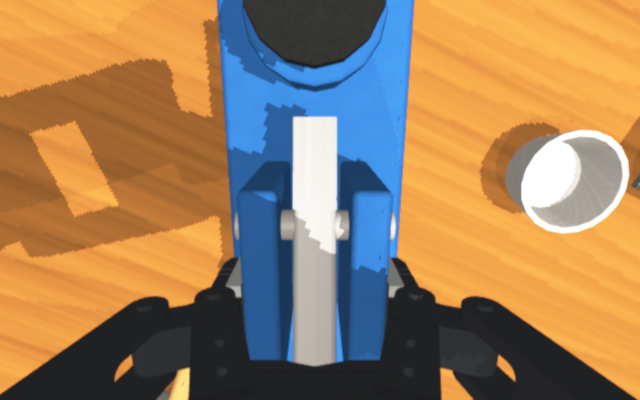

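View pics/s8.png

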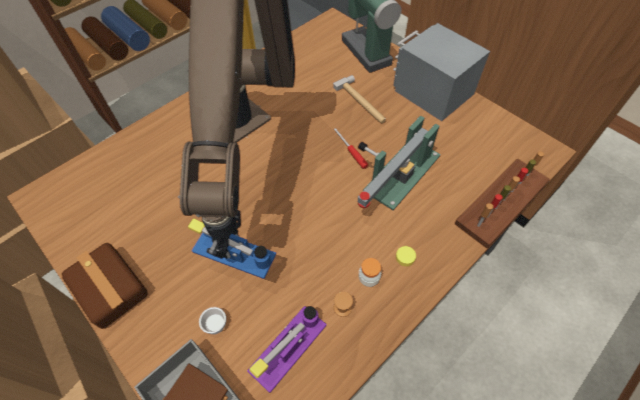

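The jack is held squarely and the blue one is off the bench. I carry it to a staging point 60 mm in front of the pad while turning it in line with the press arm.

move_arm([
  [0, 0, 0.13, 15, 20, 0, 255],
  [0, 0, 0.26, 30, 40, 0, 255],
  [0, 0, 0.39, 45, 60, 0, 255],
  [0, 0, 0.52, 60, 80, 0, 255],
  [0, 0, 0.65, 75, 100, 0, 255],
  [0, 0, 0.78, 90, 125, 0, 255],
  [0, 0, 0.91, 105, 150, 0, 255],
  [0, 0, 1.04, 120, 175, 0, 255],
  [0, 0, 1.15, 138, 195, 0, 255],
  [-0.003, -0.011, 1.22, 150, 212, 0, 255],
  [-0.003, -0.011, 1.253, 156, 220, 0, 255],
  [-0.003, -0.011, 1.253, 156, 220, 0, 255],
])

```text
time: 10.5
eef_pos: [0.6364, -0.1333, 0.1149]
tcp_rot: [-0.041, 0.707, 0.042, 0.704]
contact_force: [-0.1, -0.6, -8.5]
opening: 0.53
```

```bash
cat >> h.py <<'E'
def avg(n=6):
    S=[]
    for i in range(n): eyes.read_camera("side"); S.append(readout.get_state())
    p=np.mean([s["eef_pos"] for s in S],0)*1000; r=R.from_quat([s["tcp_rot"] for s in S]).mean()
    m=r.as_matrix();print("avg tcp",p.round(2),"x",m[:,0].round(4),"zdeg",np.degrees(np.arctan2(m[1,2],m[0,2])).round(2),"F",np.mean([s["contact_force"] for s in S],0).round(2),"t",S[-1]["time"]); return p,m
E
python3 - <<'E'
from h import *
avg()
plan(637.3,-134.4,31,6.7)
for n in("scene","side","wrist"):
    c=eyes.read_camera(n); cv2.imwrite(f"pics/{n}9.png",c["color"][:,:,::-1]); np.savez(n+"9.npz",**c)
E
```

```text
avg tcp [ 636.29 -135.31  116.39] x [-2.2e-03 -4.0e-04 -1.0e+00] zdeg 6.64 F [-0.02 -0.19 -8.75] t 10.8
k 0 turn [ 0.001 -0.001  0.001] deg 0.1
k 180 turn [-1.00e-03 -1.00e-03 -3.14e+00] deg 179.9
tcp [ 636.6 -135.6  117.2] shift [  0.7   1.2 -86.2] q [-0.37  0.34  1.72 -0.    1.07 -0.48] F [-0.7 -0.2 -8.7] t 10.8 open 0.526
```

View pics/wrist9.png

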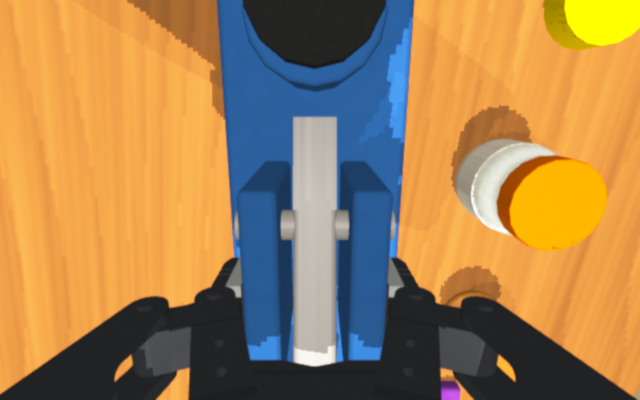

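View pics/side9.png

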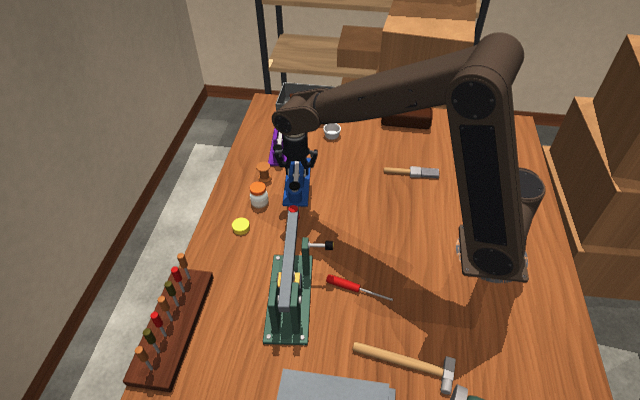

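The jack is aligned with the press arm and the jar is clear on the right. I lower it to about 5 mm above the bench.

move_arm([
  [0, 0, 0, 1, 1, -30, 255],
  [0, 0, 0, 1, 1, -60, 255],
  [0, 0, 0, 1, 1, -80, 255],
  [0, 0, 0, 1, 1, -86, 255],
  [0, 0, 0, 1, 1, -86, 255],
])

```text
time: 11.45
eef_pos: [0.6372, -0.1342, 0.0305]
tcp_rot: [-0.041, 0.707, 0.041, 0.705]
contact_force: [0.2, -0.1, -9.3]
opening: 0.529
```

```bash
cat > meas.py <<'E'
from h import *
p,m=avg()
for n in("scene","side"):
    c=eyes.read_camera(n); np.savez(n+"m.npz",**c); im=c["color"][:,:,::-1]
    P=cloud(c);h=hsv(c);H,S,V=h[...,0],h[...,1],h[...,2];ok=c["depth"]>0
    r=roi(350,185,385,212) if n=="scene" else roi(280,195,312,225)
    red=((H<6)|(H>174))&(S>150)&r&ok&(P[...,2]>.124);d=P[red].mean(0)*1000
    r=roi(310,180,400,260) if n=="scene" else roi(270,140,320,215)
    s=(V<60)&r&ok&(P[...,2]>.072)&(P[...,2]<.095)
    b=(H>100)&(H<125)&(S>120)&ok&(P[...,2]>.003)&(P[...,2]<.025)&((roi(250,180,420,300)) if n=="scene" else roi(260,120,330,240))
    print(n,"dot",d.round(1),red.sum(),"saddle",s.sum(),box(P[s]) if s.sum()>5 else 0,np.median(P[s][:,2]) if s.any() else 0,"jbase",b.sum(),box(P[b]) if b.sum()>5 else 0)
    x,y=(270,130) if n=="scene" else (220,110)
    cv2.imwrite(f"pics/{n}_{int(readout.get_state()['time']*100)}.png",cv2.resize(im[y:y+150,x:x+200],None,fx=4,fy=4,interpolation=cv2.INTER_CUBIC))
E
python3 meas.py; ls -t pics|head -2
```

```text
avg tcp [ 639.26 -134.85   33.39] x [ 0.0029 -0.0016 -1.    ] zdeg 6.64 F [ 0.19  0.28 -8.28] t 11.75
scene dot [619.2  21.7 131.8] 53 saddle 147 (array([635.3, -86.2]), array([104.5, 119.8]), 5.89) 0.08604107105589165 jbase 758 (array([ 642.2, -130. ]), array([ 76.1, 217.9]), 5.87)
side dot [618.   20.4 131.5] 55 saddle 157 (array([ 669.2, -179.6]), array([ 99.4, 314.9]), 31.45) 0.08572703168608653 jbase 325 (array([ 636. , -127.8]), array([ 78.3, 217.9]), 6.58)
side_1185.png
scene_1180.png
```

Run:
```python
import cv2,numpy as np
a=cv2.imread("pics/scene_1180.png");b=cv2.imread("pics/side_1185.png")
cv2.imwrite("pics/pair1.png",np.hstack([cv2.resize(a,(400,300)),cv2.resize(b,(400,300))]))
```

```text
(no output)
```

View pics/pair1.png

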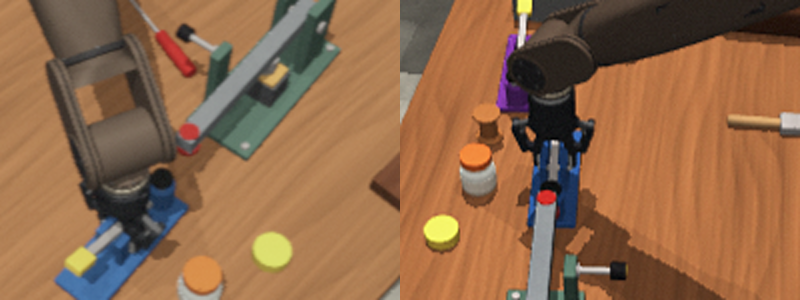

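The saddle lies ahead of the gripper on the arm's line. Three estimates of the remaining shift agree: (-12.6,62.3), (-7.6,58.8) and (-9.1,60.5). I slide in by (-9.5,60.5), 2 mm lower.

move_arm([
  [0, 0, 0, -1.5, 10, -2, 255],
  [0, 0, 0, -3, 20, -2, 255],
  [0, 0, 0, -4.7, 30, -2, 255],
  [0, 0, 0, -6.3, 40, -2, 255],
  [0, 0, 0, -7.8, 50, -2, 255],
  [0, 0, 0, -9.5, 60.5, -2, 255],
  [0, 0, 0, -9.5, 60.5, -2, 255],
  [0, 0, 0, -9.5, 60.5, -2, 255],
])

```text
time: 12.65
eef_pos: [0.6291, -0.0737, 0.0307]
tcp_rot: [-0.042, 0.705, 0.041, 0.706]
contact_force: [1.5, -0.2, -8.4]
opening: 0.532
```

```bash
python3 meas.py;python3 - <<'E'
from h import *
c=eyes.read_camera("wrist"); cv2.imwrite("pics/w10.png",c["color"][:,:,::-1]); np.savez("w10.npz",**c)
P=cloud(c);h=hsv(c);H,S,V=h[...,0],h[...,1],h[...,2];ok=c["depth"]>0
E
ls -t pics|head -3
```

```text
avg tcp [629.27 -74.48  30.78] x [ 0.0019 -0.0015 -1.    ] zdeg 6.63 F [-0.07 -0.33 -8.95] t 12.95
scene dot [626.9  14.5 142. ] 38 saddle 103 (array([625.9, -33.5]), array([107.3, 104.8]), 4.37) 0.08510681794888253 jbase 724 (array([632.4, -70.6]), array([ 76. , 215.9]), 5.25)
side dot [617.6  21.  131. ] 49 saddle 129 (array([ 695.1, -172.6]), array([ 97.2, 316.5]), 32.73) 0.08371207034477646 jbase 313 (array([626.5, -67.8]), array([ 78.5, 218.5]), 6.53)
w10.png
side_1305.png
scene_1300.png
```

View pics/w10.png

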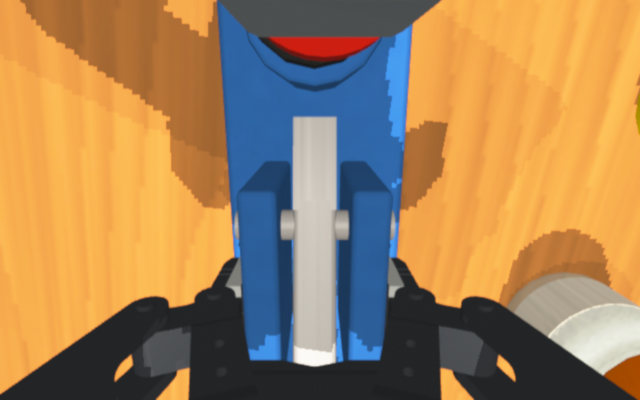

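Run:
```python
import cv2,numpy as np
from h import *
a=cv2.imread("pics/w10.png");b=cv2.imread("pics/wrist9.png")
f=lambda i:cv2.resize(i[0:75,215:415],None,fx=4,fy=4,interpolation=cv2.INTER_NEAREST)
cv2.imwrite("pics/pair2.png",np.vstack([f(b),f(a)]))
c=load("w10.npz");h=hsv(c);H,S,V=h[...,0],h[...,1],h[...,2]
red=((H<6)|(H>174))&(S>150)&roi(220,30,420,80);dark=(V<60)&roi(220,30,420,80)
for v in range(36,72,3):
    u=np.nonzero(red[v])[0];w=np.nonzero(dark[v])[0]
    print(v,(u.min(),u.max(),(u.min()+u.max())/2) if len(u) else None,(w.min(),w.max(),(w.min()+w.max())/2) if len(w) else None)
```

```text
36 None None
39 (np.int64(269), np.int64(376), np.float64(322.5)) (np.int64(261), np.int64(267), np.float64(264.0))
42 (np.int64(272), np.int64(372), np.float64(322.0)) (np.int64(264), np.int64(270), np.float64(267.0))
45 (np.int64(275), np.int64(368), np.float64(321.5)) (np.int64(267), np.int64(274), np.float64(270.5))
48 (np.int64(280), np.int64(363), np.float64(321.5)) (np.int64(271), np.int64(278), np.float64(274.5))
51 (np.int64(285), np.int64(358), np.float64(321.5)) (np.int64(274), np.int64(283), np.float64(278.5))
54 (np.int64(291), np.int64(351), np.float64(321.0)) (np.int64(278), np.int64(289), np.float64(283.5))
57 (np.int64(299), np.int64(345), np.float64(322.0)) (np.int64(282), np.int64(297), np.float64(289.5))
60 (np.int64(311), np.int64(338), np.float64(324.5)) (np.int64(285), np.int64(342), np.float64(313.5))
63 None (np.int64(295), np.int64(332), np.float64(313.5))
66 None (np.int64(307), np.int64(320), np.float64(313.5))
69 None None
```

View pics/pair2.png

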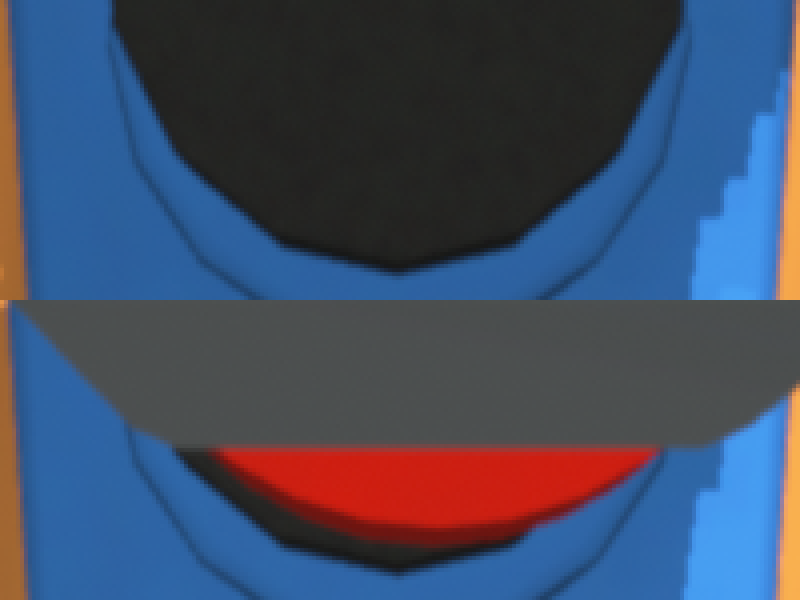

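```bash
cat > rel.py <<'E'
from h import *
from scipy.optimize import least_squares
import sys
c=load(sys.argv[1]);zs=float(sys.argv[2]);h=hsv(c);H,S,V=[h[...,i].astype(int) for i in range(3)]
red=((H<8)|(H>172))&(S>120)&(V>60)&roi(220,30,420,90)
dark=(V<62)&~red&roi(220,30,420,90)
def fit(pts,r):
    return least_squares(lambda p:np.hypot(pts[:,0]-p[0],pts[:,1]-p[1])-r,pts.mean(0)+[-2,15],loss="soft_l1").x
A=[];B=[]
for u in range(240,400):
    v=np.nonzero(red[:,u])[0]
    if len(v)>3: A.append(ray(c,u,v.max()+.5,.092)[:2]*1000)
    v=np.nonzero(dark[:,u])[0]
    if len(v)>3 and not red[v.max():,u].any(): B.append(ray(c,u,v.max()+.5,zs)[:2]*1000)
A=np.array(A);B=np.array(B);print(len(A),len(B))
a=fit(A,18);b=fit(B,16.8);print("pad",a.round(1),"saddle",b.round(1),"needed shift",(a-b).round(1))
E
python3 rel.py w10.npz 0.084
python3 - <<'E'
import cv2,numpy as np
a=cv2.imread("pics/scene_1300.png");b=cv2.imread("pics/side_1305.png")
cv2.imwrite("pics/pair3.png",np.hstack([cv2.resize(a,(400,300)),cv2.resize(b,(400,300))]))
E
```

```text
107 63
pad [619.9  18.4] saddle [619.   16.6] needed shift [0.9 1.8]
```

View pics/pair3.png

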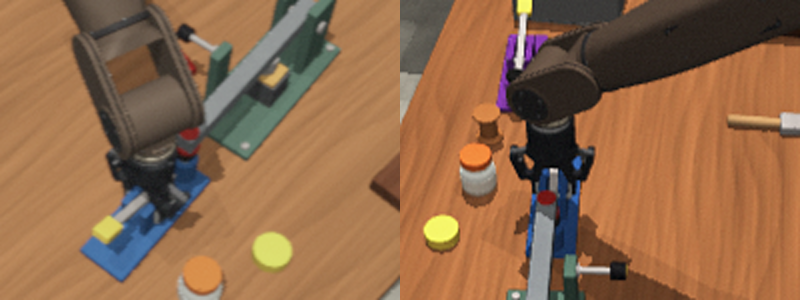

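Run:
```python
from h import *
c=load("w10.npz");th=np.radians(6.64);ex=np.array([np.cos(th),np.sin(th)]);ey=np.array([-ex[1],ex[0]])
for zs in(.082,.084,.086):
    a=ray(c,322,61.5,.092)[:2]*1000+18*ey; b=ray(c,314.5,67.5,zs)[:2]*1000+17*ey
    d=a-b;print(zs,a,b,"ex",d@ex,"ey",d@ey,"world",d)
```

```text
0.082 [619.98537357  18.30468612] [618.53572341  16.7860372 ] ex 1.61552864346062 ey 1.3408383000319681 world [1.44965016 1.51864893]
0.084 [619.98537357  18.30468612] [618.55386801  16.61074359] ex 1.6177750585157007 ey 1.5170541556694328 world [1.43150556 1.69394253]
0.086 [619.98537357  18.30468612] [618.57201261  16.43544999] ex 1.6200214735708942 ey 1.6932700113068846 world [1.41336095 1.86923613]
```

The saddle needs about (+1.4,+1.6) mm more. I apply that and lower the jack to the bench.

move_arm([
  [0, 0, 0, 1.4, 1.6, 0, 255],
  [0, 0, 0, 1.4, 1.6, 0, 255],
  [0, 0, 0, 1.4, 1.6, -2, 255],
  [0, 0, 0, 1.4, 1.6, -4, 255],
  [0, 0, 0, 1.4, 1.6, -5, 255],
  [0, 0, 0, 1.4, 1.6, -5, 255],
])

```text
time: 13.7
eef_pos: [0.6304, -0.0726, 0.0258]
tcp_rot: [-0.041, 0.706, 0.041, 0.706]
contact_force: [-1.2, 0.1, -6.8]
opening: 0.525
```

Run:
```python
from h import *
avg(4)
c=eyes.read_camera("wrist"); cv2.imwrite("pics/w11.png",c["color"][:,:,::-1]); np.savez("w11.npz",**c)
```

```text
avg tcp [630.37 -72.67  25.81] x [ 0.001 -0.001 -1.   ] zdeg 6.63 F [-1.36 -0.37 -6.05] t 13.9
```

View pics/w11.png

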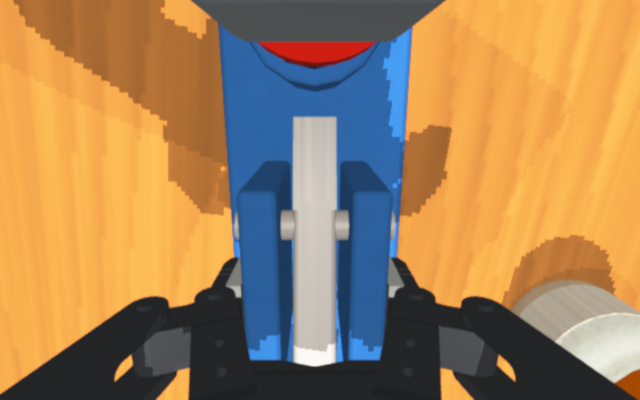

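Run:
```python
from h import *
c=load("w11.npz");h=hsv(c);H,S,V=[h[...,i].astype(int) for i in range(3)]
red=((H<8)|(H>172))&(S>120)&(V>60)&roi(220,30,420,90);v,u=np.nonzero(red)
print(v.max(),[(k,u[v==k].min(),u[v==k].max()) for k in(45,50,55,60,64) if (v==k).any()])
um=np.mean([ (u[v==k].min()+u[v==k].max())/2 for k in(45,50,55,60)])
th=np.radians(6.64);ex=np.array([np.cos(th),np.sin(th)]);ey=np.array([-ex[1],ex[0]])
for zs in(.078,.0795):
    a=ray(c,um,v.max()+.5,.092)[:2]*1000+18*ey; b=ray(c,314.5,67.5,zs)[:2]*1000+17*ey
    d=a-b;print(um,zs,a,b,"ex",d@ex,"ey",d@ey)
```

```text
66 [(45, np.int64(262), np.int64(371)), (50, np.int64(268), np.int64(364)), (55, np.int64(277), np.int64(355)), (60, np.int64(286), np.int64(344)), (64, np.int64(300), np.int64(329))]
315.875 0.078 [620.10724648  18.39986039] [619.831974    18.41222565] ex 0.27199622345038393 ey -0.04411225296593362
315.875 0.0795 [620.10724648  18.39986039] [619.8462653   18.28051364] ex 0.27303072885024987 ey 0.08836878613974133
```

The saddle is now within 0.3 mm of the pad centre both ways. I seat the jack, release it and rise.

move_arm([
  [0, 0, 0, 0, 0, -1, 255],
  [0, 0, 0, 0, 0, -1.5, 255],
  [0, 0, 0, 0, 0, -1.5, 255],
  [0, 0, 0, 0, 0, -1, 0],
  [0, 0, 0, 0, 0, 0, 0],
  [0, 0, 0, 0, 0, 0, 0],
  [0, 0, 0, 0, 0, 0, 0],
  [0, 0, 0, 0, 0, 0, 0],
  [0, 0, 0, 0, 0, 30, 0],
  [0, 0, 0, 0, 0, 70, 0],
  [0, 0, 0, 0, 0, 115, 0],
  [0, 0, 0, 0, 0, 160, 0],
])

```text
time: 15.15
eef_pos: [0.6301, -0.0726, 0.187]
tcp_rot: [-0.041, 0.706, 0.041, 0.706]
contact_force: [0.6, -0.3, -0.9]
opening: 1.001
```

move_arm([
  [0, 0, 0, 5, -40, 30, 0],
  [0, 0, 0, 9, -80, 30, 0],
  [0, 0, 0, 9, -80, 30, 0],
])

```text
time: 15.45
eef_pos: [0.6401, -0.1573, 0.2193]
tcp_rot: [-0.041, 0.704, 0.038, 0.708]
contact_force: [0.5, 0.9, -0.3]
opening: 0.999
```

Run:
```python
from h import *
avg(3)
c=eyes.read_camera("wrist"); cv2.imwrite("pics/w12.png",c["color"][:,:,::-1]); np.savez("w12.npz",**c)
P=cloud(c);h=hsv(c);H,S,V=h[...,0],h[...,1],h[...,2];ok=c["depth"]>0
b=(H>100)&(H<125)&(S>120)&ok&(P[...,2]>.003)&(P[...,2]<.018);print(b.sum(),box(P[b]))
y=(H>24)&(H<35)&(S>100)&ok&(P[...,2]>.08)&roi(200,150,430,400);print("pad",y.sum(),box(P[y]),P[y].mean(0))
red=((H<8)|(H>172))&(S>150)&ok&(P[...,2]>.12);print("dot",box(P[red]))
```

```text
avg tcp [ 638.9  -153.51  216.71] x [ 6.e-04 -4.e-04 -1.e+00] zdeg 6.52 F [ 0.17  0.34 -0.63] t 15.6
8546 (array([632.9, -89.1]), array([ 78.4, 180.9]), 6.74)
pad 1599 (array([ 641.1, -160.5]), array([27.1, 34.6]), 6.65) [ 0.64113937 -0.16016387  0.1004376 ]
dot (array([0., 0.]), array([0., 0.]), 0.0)
```

View pics/w12.png

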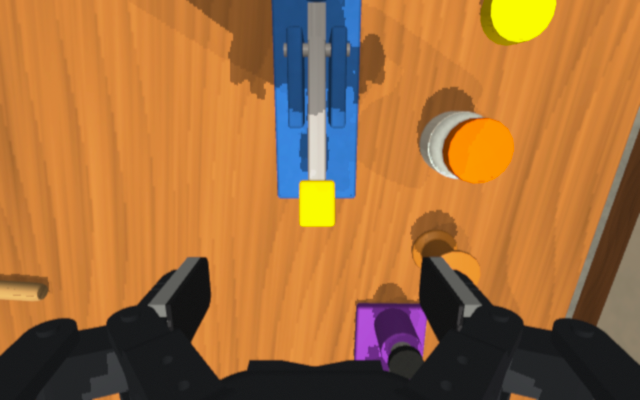

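The jack stands straight behind the pad, with the handle pad at (317,203), about (640.8,-159.6,100). I shut the fingers and go above it.

move_arm([
  [0, 0, 0.002, 2, -6, -40, 255],
  [0, 0, 0.002, 2, -6, -75, 255],
  [0, 0, 0.002, 2, -6, -95, 255],
  [0, 0, 0.002, 2, -6, -100, 255],
  [0, 0, 0.002, 2, -6, -100, 255],
  [0, 0, 0.002, 2, -6, -100, 255],
  [0, 0, 0.002, 2, -6, -100, 255],
], newtons=40)

```text
time: 16.35
eef_pos: [0.6418, -0.1579, 0.1181]
tcp_rot: [-0.042, 0.705, 0.041, 0.707]
contact_force: [-0.2, -0.8, 0.2]
opening: 0.002
```

Run:
```python
from h import *
p,m=avg(4)
c=eyes.read_camera("wrist"); cv2.imwrite("pics/w13.png",c["color"][:,:,::-1]); np.savez("w13.npz",**c)
o=np.array([619.8,18.4])-80*np.array([-.1156,.9933]);ey=np.array([-.1156,.9933])
for a in np.linspace(0,.4,6):
    f=.3684-a;d=122.2*np.cos(f)-15;z=56+122.2*np.sin(f);q=o-d*ey;print(a.round(2),(q-p[:2]).round(1),round(z-p[2],1))
```

```text
avg tcp [ 641.36 -157.98  117.47] x [ 1.5e-03 -7.0e-04 -1.0e+00] zdeg 6.77 F [ 0.17 -0.05  0.02] t 16.55
0.0 [-0.9 -1.4] -17.5
0.08 [-0.5 -4.6] -26.7
0.16 [-0.2 -6.9] -36.2
0.24 [-0.  -8.6] -45.8
0.32 [ 0.1 -9.4] -55.6
0.4 [ 0.1 -9.5] -65.3
```

View pics/w13.png

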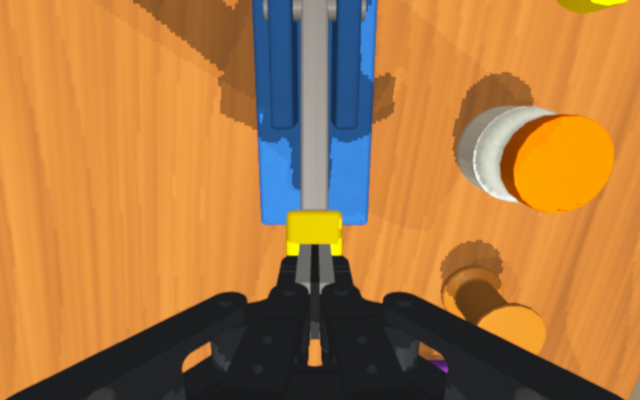

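The shut fingertips are centred over the yellow pad. I push down along its arc.

move_arm([
  [0, 0, 0, -0.5, -1.5, -12, 255],
  [0, 0, 0, -0.5, -3, -20, 255],
  [0, 0, 0, -0.5, -4.5, -27, 255],
  [0, 0, 0, -0.2, -6, -34, 255],
  [0, 0, 0, 0, -7.5, -41, 255],
  [0, 0, 0, 0, -8.5, -48, 255],
  [0, 0, 0, 0, -9, -54, 255],
  [0, 0, 0, 0, -9.5, -60, 255],
  [0, 0, 0, 0, -9.5, -64, 255],
  [0, 0, 0, 0, -9.5, -66, 255],
  [0, 0, 0, 0, -9.5, -66, 255],
])

```text
time: 17.7
eef_pos: [0.6412, -0.1671, 0.0523]
tcp_rot: [-0.041, 0.706, 0.042, 0.706]
contact_force: [-3.2, 2.4, 9.8]
opening: -0.001
```

```bash
python3 meas.py; ls -t pics|head -2
```

```text
avg tcp [ 641.16 -167.15   52.44] x [-4.e-04  9.e-04 -1.e+00] zdeg 6.75 F [-3.04  1.72 10.32] t 18.0
scene dot [619.3  23.5 152. ] 57 saddle 6 (array([ 650.7, -173.2]), array([11.5,  4.7]), 37.04) 0.08626114614509806 jbase 590 (array([631.6, -68.6]), array([ 77.4, 217.1]), 6.72)
side dot [617.   22.3 152.2] 61 saddle 69 (array([ 696.4, -240.7]), array([ 31.2, 212.1]), 32.7) 0.07797616719603373 jbase 445 (array([627.9, -66.2]), array([ 78.9, 215.6]), 6.99)
side_1810.png
scene_1805.png
```

The arm lifted: the dot went from z 131.5 to 152, with 10 N on the handle. I press a little further to find the stop.

move_arm([
  [0, 0, 0, 0, 0, -1.5, 255],
  [0, 0, 0, 0, 0, -3, 255],
  [0, 0, 0, 0, 0, -4, 255],
  [0, 0, 0, 0, 0, -4, 255],
])

```text
time: 18.5
eef_pos: [0.6413, -0.1671, 0.0516]
tcp_rot: [-0.041, 0.707, 0.042, 0.705]
contact_force: [-6.4, 3.9, 16.6]
opening: -0.003
```

```bash
python3 meas.py; ls -t pics|head -2
```

```text
avg tcp [ 641.29 -167.09   51.57] x [-0.002   0.0017 -1.    ] zdeg 6.77 F [-6.34  2.34 15.36] t 18.8
scene dot [620.1  22.9 152.9] 58 saddle 9 (array([ 650.8, -173.3]), array([11.9,  5.5]), 35.21) 0.0869382210521572 jbase 589 (array([631.6, -68.1]), array([ 77.8, 218.1]), 6.74)
side dot [617.3  22.8 153.7] 59 saddle 76 (array([ 693.5, -238.1]), array([ 31.1, 208.5]), 33.87) 0.07859861428610837 jbase 442 (array([627.5, -66.2]), array([ 78.4, 216.5]), 6.45)
side_1889.png
scene_1885.png
```

move_arm([
  [0, 0, 0, -0.5, 0, -5, 255],
  [0, 0, 0, -1, 0, -7, 255],
  [0, 0, 0, -1, 0, -8, 255],
  [0, 0, 0, -1, 0, -8, 255],
])

```text
time: 19.3
eef_pos: [0.6414, -0.1671, 0.0502]
tcp_rot: [-0.041, 0.707, 0.043, 0.705]
contact_force: [-10.5, 4.6, 27.3]
opening: -0.001
```

```bash
python3 meas.py; ls -t pics|head -2
python3 - <<'E'
import cv2,numpy as np,glob
s=sorted(glob.glob("pics/scene_*"))[-1];t=sorted(glob.glob("pics/side_*"))[-1]
cv2.imwrite("pics/pair4.png",np.hstack([cv2.resize(cv2.imread(x),(400,300)) for x in(s,t)]))
E
```

```text
avg tcp [ 641.44 -167.1    50.25] x [-0.0025  0.0024 -1.    ] zdeg 6.8 F [-10.6    4.67  27.62] t 19.6
scene dot [620.8  20.8 150.4] 65 saddle 10 (array([ 646.3, -172.7]), array([25.3,  4.2]), 23.31) 0.08419153621409692 jbase 573 (array([631.9, -67.6]), array([ 76.2, 217.3]), 6.72)
side dot [617.2  23.1 154.2] 64 saddle 77 (array([ 692.9, -236.5]), array([ 34.4, 210.7]), 35.84) 0.07968973695988768 jbase 441 (array([627.5, -65.3]), array([ 78.6, 217.5]), 6.5)
side_1970.png
scene_1964.png
```

View pics/pair4.png

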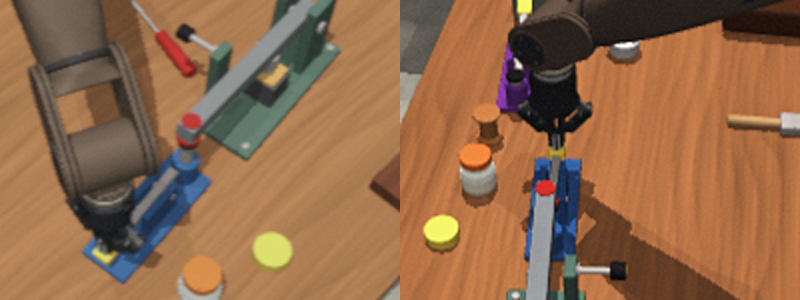

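The force rose to 27 N with almost no further motion, so that is the stop. The saddle is under the raised red pad. I let the handle come all the way up, then lift clear of it.

move_arm([
  [0, 0, 0, 0, 0, 5, 255],
  [0, 0, 0, 0, 0.5, 12, 255],
  [0, 0, 0, 0, 1.5, 20, 255],
  [0, 0, 0, 0, 3, 28, 255],
  [0, 0, 0, -0.2, 5, 36, 255],
  [0, 0, 0, -0.5, 7, 46, 255],
  [0, 0, 0, -0.5, 8.5, 56, 255],
  [0, 0, 0, -0.5, 9, 66, 255],
  [0, 0, 0, -0.5, 9, 70, 255],
  [0, 0, 0, -0.5, 9, 70, 255],
  [0, 0, 0, -0.5, 9, 70, 255],
])

```text
time: 20.8
eef_pos: [0.6407, -0.158, 0.1198]
tcp_rot: [-0.041, 0.707, 0.043, 0.705]
contact_force: [0.2, 0.1, -0.4]
opening: -0.003
```

```bash
python3 meas.py
python3 - <<'E'
from h import *
import glob
c=eyes.read_camera("wrist"); cv2.imwrite("pics/w14.png",c["color"][:,:,::-1]); np.savez("w14.npz",**c)
P=cloud(c);h=hsv(c);H,S,V=h[...,0],h[...,1],h[...,2];ok=c["depth"]>0
b=(H>100)&(H<125)&(S>120)&ok&(P[...,2]>.003)&(P[...,2]<.018);print(b.sum(),box(P[b]))
y=(H>24)&(H<35)&(S>100)&ok&(P[...,2]>.03)&roi(250,190,400,270);print("pad",y.sum(),box(P[y]),P[y].mean(0))
s=sorted(glob.glob("pics/scene_*"))[-1];t=sorted(glob.glob("pics/side_*"))[-1]
cv2.imwrite("pics/pair5.png",np.hstack([cv2.resize(cv2.imread(x),(400,300)) for x in(s,t)]))
E
```

```text
avg tcp [ 640.55 -158.01  119.52] x [-0.0036  0.0029 -1.    ] zdeg 6.8 F [0.05 0.25 0.15] t 21.1
scene dot [619.1  21.5 131.8] 54 saddle 28 (array([625.8,  13.8]), array([29.7, 13.6]), 35.47) 0.07752242912623697 jbase 837 (array([631.6, -68.4]), array([ 77.7, 217.3]), 6.95)
side dot [618.   20.6 131.1] 52 saddle 23 (array([ 747.7, -310.2]), array([27.1, 21.4]), 71.74) 0.07779119517562805 jbase 465 (array([627.5, -65.4]), array([ 78.4, 219.5]), 6.97)
11140 (array([ 634.6, -103.6]), array([ 78.5, 150.5]), 6.73)
pad 2114 (array([ 640.4, -153.9]), array([26.7, 21.6]), 6.83) [ 0.64023913 -0.15230133  0.09902472]
```

View pics/w14.png

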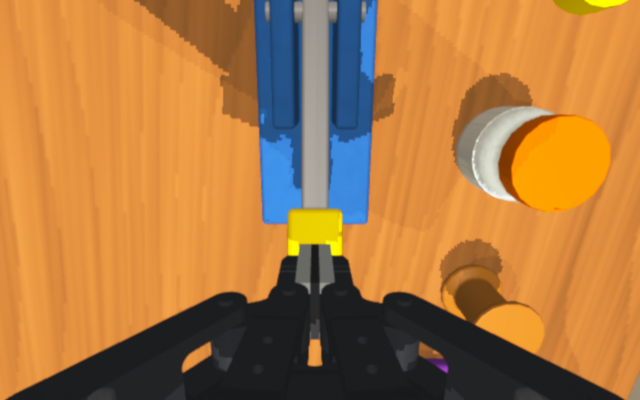

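View pics/pair5.png

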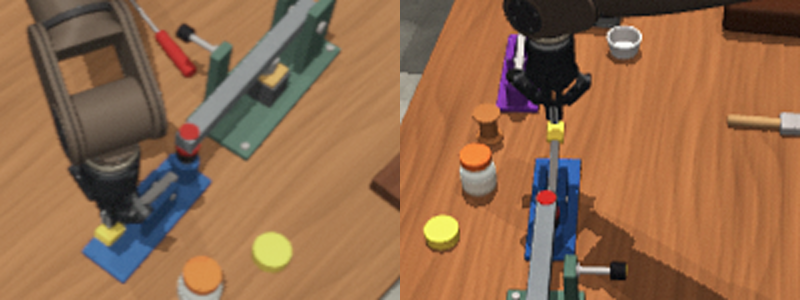

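The handle is fully up (pad z about 99 mm), the arm is back down and the jack has not moved. The second press follows the same path, held against the stop.

move_arm([
  [0, 0, 0, 0, -1.5, -14, 255],
  [0, 0, 0, 0, -3, -22, 255],
  [0, 0, 0, 0, -4.5, -29, 255],
  [0, 0, 0, 0, -6, -36, 255],
  [0, 0, 0, 0, -7.5, -43, 255],
  [0, 0, 0, 0, -8.5, -50, 255],
  [0, 0, 0, 0, -9, -56, 255],
  [0, 0, 0, 0, -9.3, -62, 255],
  [0, 0, 0, 0, -9.3, -66, 255],
  [0, 0, 0, 0, -9.3, -69, 255],
  [0, 0, 0, -0.5, -9.3, -72, 255],
  [0, 0, 0, -1, -9.3, -74, 255],
])

```text
time: 22.45
eef_pos: [0.6416, -0.1675, 0.0507]
tcp_rot: [-0.041, 0.706, 0.043, 0.706]
contact_force: [-6.5, 4.1, 22.9]
opening: 0.0
```

```bash
python3 meas.py
```

```text
avg tcp [ 641.58 -167.45   51.07] x [-6.0e-04  2.8e-03 -1.0e+00] zdeg 6.8 F [-5.59  3.19 19.36] t 22.75
scene dot [620.   22.8 154.2] 56 saddle 10 (array([ 651.5, -172.3]), array([13.1,  6.3]), 28.8) 0.07641831829207035 jbase 577 (array([631.5, -68.3]), array([ 76.8, 217.1]), 6.32)
side dot [617.3  23.  154.1] 61 saddle 73 (array([ 692.2, -240.9]), array([ 29.4, 206.3]), 34.82) 0.07898814096438134 jbase 436 (array([627.5, -64.1]), array([ 79.1, 218.4]), 6.91)
```

move_arm([
  [0, 0, 0, -0.5, 0, -6, 255],
  [0, 0, 0, -0.5, 0, -7.5, 255],
  [0, 0, 0, -0.5, 0, -7.5, 255],
  [0, 0, 0, -0.5, 0, -7.5, 255],
])

```text
time: 23.25
eef_pos: [0.6418, -0.1675, 0.0502]
tcp_rot: [-0.041, 0.706, 0.043, 0.705]
contact_force: [-11.7, 5.3, 28.1]
opening: -0.004
```

```bash
python3 meas.py
python3 - <<'E'
from h import *
import glob
c=eyes.read_camera("wrist"); cv2.imwrite("pics/w15.png",c["color"][:,:,::-1])
s=sorted(glob.glob("pics/scene_*"))[-1];t=sorted(glob.glob("pics/side_*"))[-1]
cv2.imwrite("pics/pair6.png",np.hstack([cv2.resize(cv2.imread(x),(400,300)) for x in(s,t)]))
E
```

```text
avg tcp [ 641.81 -167.43   50.19] x [-0.002   0.0036 -1.    ] zdeg 6.84 F [-11.5    4.52  27.15] t 23.55
scene dot [620.2  21.6 151.4] 61 saddle 9 (array([ 653.1, -173.8]), array([13.7,  7.3]), 40.53) 0.08402985612553171 jbase 576 (array([631.6, -68. ]), array([ 76.8, 217.2]), 6.71)
side dot [617.2  23.  154.1] 64 saddle 73 (array([ 692.2, -239.5]), array([ 31.4, 210. ]), 34.66) 0.07784427053555754 jbase 444 (array([627.9, -66.6]), array([ 78.5, 219.7]), 6.6)
```

View pics/pair6.png

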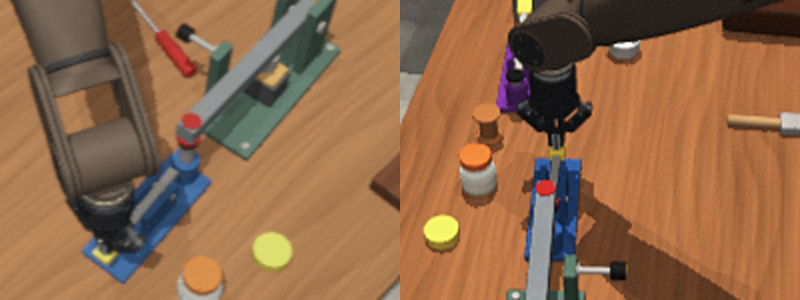

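View pics/w15.png

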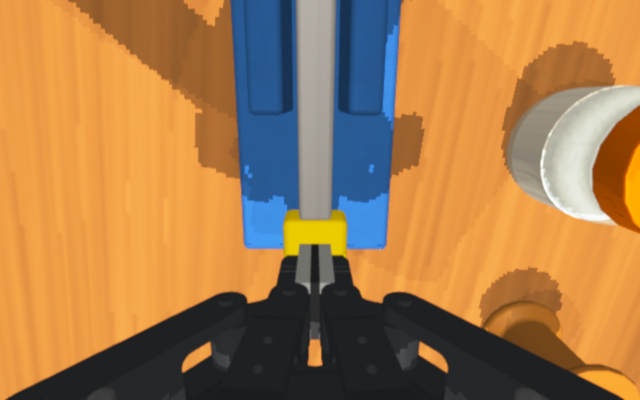

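The handle is at its stop (z 50.2 mm at 27 N, the same as in the first press). The arm is raised on the saddle, the knob is out and the bystanders are untouched. I hand in while holding.

```bash
python3 -c "
from plant import ctrl
print(ctrl.sign_off())"
```

```text
the job is handed in; nothing more can be done
None
```

I did the whole job in the order asked and handed it in at about 23.6 s, still holding the handle down. The sign-off gives no verdict.

- **Knob:** I pulled it 25 mm to its stop, where the force rose to 10 N. The camera put it 24.8 mm out after I let go, and it is still out in the last pictures.
- **Jack:** I set the blue jack in line with the press arm. The wrist view put the saddle within 0.3 mm of the lift pad centre.
- **Pumping:** I pressed the handle to its stop (27 N) and let it come fully up, with its pad at about 99 mm and the arm back down. I then pressed it to the same stop again: tool tip at 50.2 mm with 27 N, against 50.25 mm the first time.
- **Raised arm:** The red dot rose from about 131.5 mm to 154 mm, about 22.5 mm, as expected for a full stroke.
- **Bystanders:** None were touched, as far as the pictures show.

**Checks that disagreed:**
- The scene and side cameras differ by 2 to 5 mm in absolute position, so I placed the jack using the wrist camera's relative measurement.
- The scene camera's last dot height was 151.4 mm, against 154.1 mm from the side camera.
- While holding, the tip also carries about 12 N sideways. In the images the jack had moved by no more than about 1 mm.

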